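# Demagnetise the vee block

## Robot

A 6-joint arm with a two-finger parallel gripper is mounted at the origin on the work surface. World frame = base frame: x ahead of the robot, y to its left, z up, the work surface at z = 0. Lengths are in mm, angles in rad, forces in N, time in s.
With the tool pointing down it reaches from about 275 to 1000 mm from the base axis. Payload 8.4 kg.
Tool frame: the origin (TCP) lies midway between the tips of the shut fingers; the grasp point (between the pads) lies 19 mm behind it; z points along the fingers, y is the direction in which the jaws open and shut (so a half turn about z gives the same grasp; the last joint's range is limited). The gripper opens to 85 mm and grips with 20 to 120 N. Pads are 22 mm wide; open, the fingers measure 114 mm over their backs; the gripper's body (76 mm by 85 mm) begins 54 mm behind the grasp point. The pads swing forward as they close: fully open they stand 13 mm farther back than shut.
Start: joints at [1.235, 0.353, 1.633, -0, 1.155, -0.002], TCP at [204.771, 590.506, 231.281] pointing down, gripper open.
Joint ranges: [-2.63, 2.63], [-0.92, 2.1], [0.06, 2.66], [-1.3, 4.44], [0, 2.69], [-3.02, 3.02]. Speed limits (rad/s): [2.22, 2.22, 2.79, 3.14, 3.14, 3.14].

## Interface

Orientations are given as [roll, pitch, yaw] about the fixed x, y, z axes, in that order (R = Rz(yaw) Ry(pitch) Rx(roll)).
In Python, from rig import * gives the robot as it stands.
- The arm moves only by the tool play_rows, never from a script. Its argument "moves" is a list of rows, each a list of 3 entries, a list of its own where there are three numbers: the shift along the tool's x, y, z in m, then the turn, a rotation vector about the tool's x, y, z in rad, then the opening in per cent of the stroke, from 0 (shut) to 100 (fully open). In form: [[[x, y, z], [rx, ry, rz], fingers], ...]. A call has 1 to 20 rows; each row shifts and turns the commanded pose from where the row before left it, along the tool's axes as they then stand; what a row does not reach is not made up. A row lasts 1/10 s, in which the tool goes at most 50 mm and 8.59 degrees, less where a joint would pass 70% of its speed; a pose out of reach is approached as far as the arm can. A call is refused whole if a number of a shift passes 0.05 or a number of a turn 0.15, either way. A call with a gripper value outside its range is refused whole. The fingers move at their own pace and stop on an object; "squeeze" is the grip in N (left out, the last holds). Time passes only in rows, so rows that do not move let the fingers close. It gives the time, the measured TCP pose, the force and the opening at its end, in the units of the state.
- sense(): the state, without advancing time (a new reading comes with each control period).
- grab_frame(name): name is "scene" or "top" or "wrist"; returns a dict with "pixels" (480x640x3 uint8, red, green, blue), "intrinsics" (3x3 intrinsics, pixels), "distortion" ([k1, k2, p1, p2, k3] as OpenCV has them; the pictures are not rectified), "R" (3x3) and "t" (3): a world point X has camera coordinates R X + t. Camera axes: x right, y down, z forward; pixel columns grow to the right and rows downward; lengths in mm; the calibration is good to about 2 mm. A picture is of the moment at which its call begins. There is no depth.
- sign_off(): hands the job in, once; it reports no verdict.
The state is a dict: "clock": time; "qpos": joint angles; "qvel": joint speeds; "joint_efforts": joint torques, N m; "eef_pos": TCP position; "tcp_rot": TCP orientation; "contact_force": force on the tool from outside, world axes, zero at the start; "wrist_torque": the same for the moment, N m; "opening": opening from 0.0 (shut) to 1.0 (fully open).
Only numpy, scipy, OpenCV 4.12 (cv2) and the standard library are available. Lean on these libraries where they do the work, as an engineer would, in place of code of your own. Each camera call takes 0.05 s, during which the arm holds its last target. There are 200 camera calls.

## Task

Demagnetise the steel vee block that lies on the table demagnetiser: pull the red switch knob out to its detent, then lift the block off slowly (for the first ten centimetres) and, with the current still on, set it down gently in the felt-lined wooden tray with its mate, flat and vee up. Only then push the knob back fully home. Leave the other things on the bench as they are.

Things in the scene. Friction and masses are not known exactly. Their poses are not given: they have to be found in the camera images.
- demag: table demagnetiser, fixed: grey-green box 230 mm (its x) by 160 mm (its y), origin at the centre of its underside, x pointing away from its operator. The front 80 mm (-x) is a console sloping up at 30 degrees, 42 to 88 mm high; behind it two steel pole shoes with a brass strip between. On the console, 73 mm to the +y side of the knob, a lamp and a fuse cap up to 9 mm tall
- plate (a point): centre of the pole shoes' upper face (134 by 144 mm), 95 mm above the bench; axes as the demagnetiser's
- knob_head (a point): centre of the gripping band of the red mushroom knob on the console; moves with it. z: the knob's axis, out of the console, 30 degrees from vertical (leaning to the demagnetiser's -x); y level. Head 44 mm across; straight band 7 mm either way along z, domed top 13 mm above, head's underside 13 mm below, console face 35 mm below when home (collar there 48 mm wide, 5 mm high)
- switch (a joint): travel of the knob along its axis, m: 0 = pushed home (off), 0.012 = out against its stop (on; a green band shows on the stem). A sprung detent holds it at either end: about 9 N starts it moving either way, past mid-travel (0.006) it snaps on to the end by itself; let go short of that it springs back
- block_centre (a point): centre (half-way up) of the steel vee block on the pole shoes: 36 mm (its x) by 90 mm (its y) by 32 mm high, about 0.55 to 0.9 kg, a 20 mm wide, 10 mm deep vee along y in its top; z up when it stands vee up. Its two long sides are plain and parallel
- mate_centre (a point): centre of the second, identical vee block, which lies already in the tray, towards the tray's +x end, across the tray (its y along the tray's y). It stays there
- tray: wooden tray with green felt, fixed: outside 216 mm (its x) by 146 mm (its y) by 36 mm high, walls 8 mm, origin at the centre of its underside, felt 10 mm above it. It stands left or right of the demagnetiser (a blue bin of turned parts, 60 mm high, stands on the other side). The mate leaves the tray's -x end free, about 140 mm of its length
- square: steel toolmaker's square lying on the bench, 125 mm long; bystander
- brush: bench brush about 160 mm long lying on the bench, right rear; bystander
- jar: amber jar with aluminium cap, 56 mm wide and 65 mm high; bystander; origin at its underside
- block: the same vee block; origin at the centre of its underside
- bush: flanged brass bush, 48 mm wide and 40 mm high, standing in the blue bin; bystander; origin at its underside
- spacer: steel disc, 56 mm wide and 18 mm high, lying in the blue bin; bystander; origin at its underside
Not all that is in view belongs to the job. What is shaped like the block but green or turquoise is not meant.

How it is judged (in metres and radians):
On the way, in this order (a step that is already met when the one before it is completed fails the run):
1. the knob is pulled out to its detent while the block still lies on the pole shoes (value of joint switch above 0.0095 m and horizontal distance between block_centre and plate below 0.07 m and z of block_centre in the frame of plate below 0.022 m), for 0.2 s.
2. the block lies flat, vee up, in the tray and is let go, the knob still out (x of block_centre in the frame of tray between -0.09 and 0.09 m and y of block_centre in the frame of tray between -0.06 and 0.06 m and z of block_centre in the frame of tray between 0.022 and 0.031 m and angle between block_centre's own z axis and vertical below 0.12 rad and value of joint switch above 0.0095 m and linear speed of block below 0.02 m/s and contact force between the fingers and block below 0.1 N), for 0.2 s.
At the end, for the whole second after the job is handed in: The knob is home (within 2.5 mm), the block lies flat on the tray's felt (within 0.12 rad), vee up, at rest and let go (x of block_centre in the frame of tray between -0.09 and 0.09 m and y of block_centre in the frame of tray between -0.06 and 0.06 m and z of block_centre in the frame of tray between 0.022 and 0.031 m and angle between block_centre's own z axis and vertical below 0.12 rad and value of joint switch below 0.0025 m and linear speed of block below 0.02 m/s); the robot touches nothing.
It fails at once if the block is drawn away from the pole shoes (while within 60 mm of their centre sideways and raised less than 74 mm) faster than 0.25 m/s (horizontal distance between block_centre and plate below 0.06 m and z of block_centre in the frame of plate below 0.09 m and linear speed of block above 0.25 m/s).
It fails at once if the switch is off while the block is away from where it lay (by over 60 mm) and not yet in the tray (distance of block_centre from where it was at the start of the episode above 0.06 m and value of joint switch below 0.006 m and not (x of block_centre in the frame of tray between -0.09 and 0.09 m and y of block_centre in the frame of tray between -0.06 and 0.06 m)).
It fails at once if the block is dropped into the tray (reaches the felt faster than 0.5 m/s, a fall of over 12 mm) (x of block_centre in the frame of tray between -0.09 and 0.09 m and y of block_centre in the frame of tray between -0.06 and 0.06 m and z of block_centre in the frame of tray below 0.034 m and linear speed of block above 0.5 m/s).
It fails at once if another thing (the mate, square, brush, jar or a part in the bin) is shifted by more than 30 mm (distance of any of mate_centre, square, brush, jar, bush, spacer from where it was at the start of the episode above 0.03 m).
It also fails if it takes over 61 s, if anything falls off the work surface, if the arm or the gripper's body presses on something with over 40 N, if the wrist force passes 120 N, or if a joint passes its speed limit or range.

## Working session

There is one attempt and no reset: what is moved stays moved. The work goes in short steps, Python scripts to look and compute and a tool call to move; the robot and the scene stay as the last step left them, time stands still between calls to the robot, and variables do not carry over. Pictures are saved under pics/ and viewed, about 8 in all and at most 12, crops included, and the job is handed in when it is done.

Besides the shell and the picture viewer there is one more tool, called after "Emit:" as a command line: name --argument value ..., lists and objects as JSON in quotes. play_rows: Moves the arm, as the interface text tells. Its arguments: {"type":"object","properties":{"moves":{"type":"array"},"squeeze":{"type":"number"}},"required":["moves"]}

```bash
mkdir -p pics
python3 - <<'E'
from rig import *
import cv2,pickle
print(sense())
for n in ("scene","top"):
    f=grab_frame(n); pickle.dump(f,open(f"pics/{n}0.pkl","wb"))
    cv2.imwrite(f"pics/{n}0.png",f["pixels"][:,:,::-1]); print(n,f["intrinsics"],f["distortion"],f["R"],f["t"])
E
cat > h.py <<'E'
import numpy as np,cv2,pickle
def ray(f,u,v):
    p=cv2.undistortPoints(np.array([[[u,v]]],float),np.array(f["intrinsics"],float),np.array(f["distortion"],float))[0,0]
    R=np.array(f["R"]);t=np.array(f["t"]).ravel()
    return -R.T@t, R.T@np.array([p[0],p[1],1])
def atz(f,u,v,z):
    o,d=ray(f,u,v); return o+d*(z-o[2])/d[2]
def proj(f,P):
    R=np.array(f["R"],float);t=np.array(f["t"],float).ravel()
    return cv2.projectPoints(np.array(P,float).reshape(-1,1,3),cv2.Rodrigues(R)[0],t,np.array(f["intrinsics"],float),np.array(f["distortion"],float))[0][:,0]
E
```

```text
{'clock': 0.0, 'qpos': array([ 1.23457624e+00,  3.53665850e-01,  1.63415973e+00, -1.10264650e-05,
        1.15521331e+00, -2.40429471e-03]), 'qvel': array([ 0.00158743, -0.00194423,  0.00067802, -0.00027731, -0.00114768,
        0.00043911]), 'joint_efforts': array([ 2.03738961e-05, -6.05249763e+01, -3.42074382e+01, -2.54213239e-05,
        9.14315024e-03,  9.20016362e-06]), 'eef_pos': array([204.62338505, 590.02803713, 230.53968437]), 'tcp_rot': array([-3.14014640e+00,  6.60425409e-06,  2.80778132e+00]), 'contact_force': array([ 0.54414527, -0.29432238, -0.1899111 ]), 'wrist_torque': array([-0.02041723, -0.06189326, -0.00038646]), 'opening': 1.0023250242060988}
scene [[527.36021732   0.         317.66173448]
 [  0.         527.36021732 246.02761126]
 [  0.           0.           1.        ]] [-0.12695461  0.          0.          0.          0.        ] [[ 8.05148557e-01  5.93072948e-01  5.29558156e-04]
 [ 3.71978783e-01 -5.04297986e-01 -7.79304387e-01]
 [-4.61917295e-01  6.27652787e-01 -6.26645348e-01]] [-493.29746752 -138.56767449 1367.42543321]
top [[480.11066352   0.         325.36470889]
 [  0.         480.11066352 236.2231077 ]
 [  0.           0.           1.        ]] [-0.04571501  0.          0.          0.          0.        ] [[ 0.00121142 -0.99978969  0.02047213]
 [-0.99774329 -0.0025828  -0.06709437]
 [ 0.06713313 -0.02034465 -0.99753658]] [ -1.47568612 572.33229444 985.63816227]
```

View pics/top0.png

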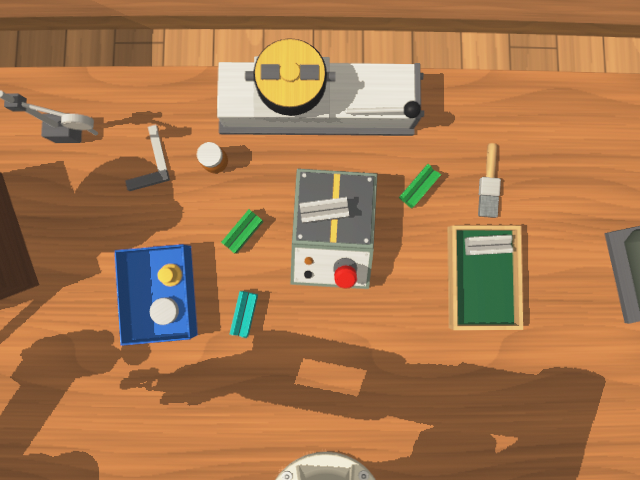

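View pics/scene0.png

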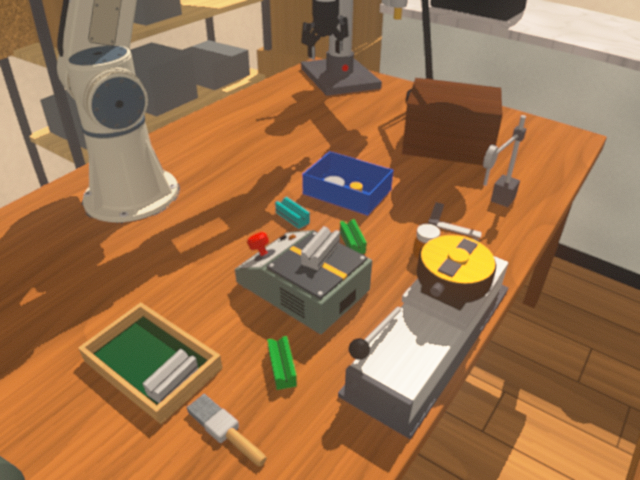

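The top view has the demag at about (335,228), the block at (325,209), the knob at (345,275) and the tray at (487,277), with the mate at its far end. The scene view agrees. I'll enlarge the middle of the top view to read corners.

Run:
```python
import cv2
i=cv2.imread("pics/top0.png")
a=cv2.resize(i[160:300,280:390],None,fx=4,fy=4,interpolation=cv2.INTER_CUBIC)
b=cv2.resize(i[215:340,440:535],None,fx=3.8,fy=3.8,interpolation=cv2.INTER_CUBIC)
b=cv2.copyMakeBorder(b,0,560-b.shape[0],0,0,cv2.BORDER_CONSTANT)
c=cv2.hconcat([a,b]);print(c.shape);cv2.imwrite("pics/crop1.png",c)
```

```text
(560, 801, 3)
```

View pics/crop1.png

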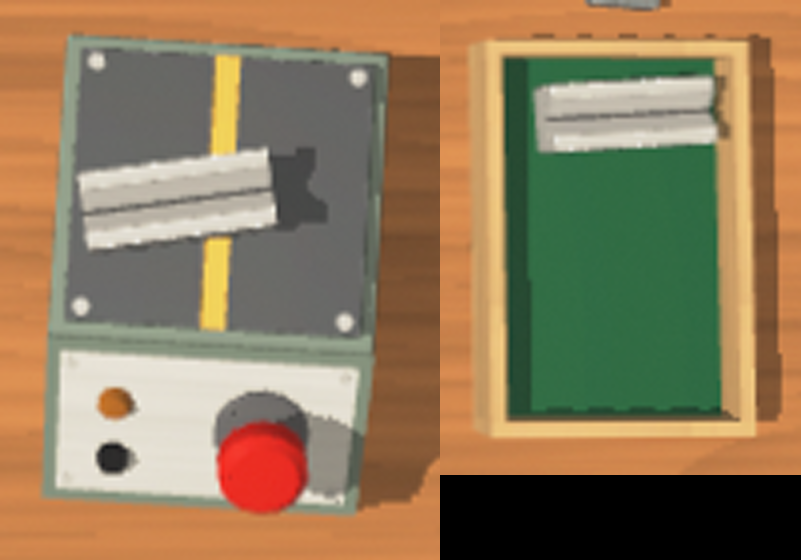

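Run:
```python
from h import *
f=pickle.load(open("pics/top0.pkl","rb"))
A=lambda u,v:(280+(u+.5)/4-.5,160+(v+.5)/4-.5)
B=lambda u,v:(440+(u-440+.5)/3.8-.5,215+(v+.5)/3.8-.5)
def q(n,T,pts,z):
    P=np.array([atz(f,*T(*p),z) for p in pts]); c=P.mean(0)
    e=(P[1]-P[0]+P[2]-P[3])/2; g=(P[1]+P[0]-P[2]-P[3])/2
    print(n,c.round(1),"w",np.linalg.norm(e).round(1),"h",np.linalg.norm(g).round(1),"yaw from g",np.degrees(np.arctan2(g[1],g[0])).round(2),"from e",np.degrees(np.arctan2(e[0],-e[1])).round(2))
q("screws",A,[(96,61),(358,77),(344,322),(80,306)],95)
q("block",A,[(79,176),(268,149),(276,224),(88,249)],127)
q("tray",B,[(487,40),(750,40),(756,435),(490,436)],36)
q("mate",B,[(548,86),(714,76),(717,143),(553,152)],42)
q("box",A,[(70,36),(388,55),(371,345),(50,330)],88)
print(atz(f,*A(262,468),115))
s=pickle.load(open("pics/scene0.pkl","rb"))
# model: knob head from demag pose
```

```text
screws [623.5 -16.6  95. ] w 128.1 h 120.1 yaw from g -3.49 from e -3.28
block [615.3   4.2 127. ] w 89.3 h 35.1 yaw from g 6.59 from e 8.11
tray [ 487.6 -336.1   36. ] w 146.9 h 215.2 yaw from g -0.42 from e 0.0
mate [ 554.1 -341.7   42. ] w 91.8 h 36.3 yaw from g 2.26 from e 3.33
box [624.6 -17.1  88. ] w 156.8 h 144.3 yaw from g -3.61 from e -2.84
[489.66667687 -35.77880559 115.        ]
```

```bash
cat >> h.py <<'E'
from scipy.spatial.transform import Rotation as Ro
def plan(s,pos,Rt):
    "shift needed (tool axes, m, at current orientation), rotvec (tool axes), and shift in target orientation"
    R=Ro.from_euler('xyz',s["tcp_rot"]).as_matrix(); d=np.array(pos)-s["eef_pos"]
    return (R.T@d/1000).round(4), Ro.from_matrix(R.T@Rt).as_rotvec().round(4), (Rt.T@d/1000).round(4)
def frame(z,y):
    z=np.array(z,float);z/=np.linalg.norm(z);y=np.array(y,float);y-=z*(y@z);y/=np.linalg.norm(y)
    return np.c_[np.cross(y,z),y,z]
yaw=np.radians(-3.4); D=Ro.from_euler('z',yaw).as_matrix(); n=D@[-.5,0,np.sqrt(.75)]
E
python3 - <<'E'
from h import *
from rig import *
rays=[]
for k in("top","scene"):
    f=pickle.load(open(f"pics/{k}0.pkl","rb")); p=f["pixels"].astype(int)
    m=((p[...,0]>120)&(p[...,1]<60)&(p[...,2]<60)).astype(np.uint8)
    N,_,st,ce=cv2.connectedComponentsWithStats(m); i=1+np.argmax(st[1:,4]); print(k,st[i],ce[i])
    v=ce[i].copy()
    if k=="scene": v[1]=st[i][1]+ (st[i][2])*0.45; print(v)
    rays.append(ray(f,*v))
(o1,d1),(o2,d2)=rays
t=np.linalg.lstsq(np.c_[d1,-d2],o2-o1,rcond=None)[0]; a=o1+d1*t[0];b=o2+d2*t[1];print(a,b)
org=np.array([623.5,-16.6,0])-D@[40,0,0]; P=(a+b)/2
print("demag frame",D.T@(P-org)); h=org+D@[-92.5,0,95.3]; print("on slope mid",h)
F=P-35*n; loc=D.T@(F-org); print("foot",loc,"slope z there",42+(loc[0]+115)*46/80)
for k in("top","scene"):
    f=pickle.load(open(f"pics/{k}0.pkl","rb")); print(k,proj(f,[P,P-13*n,P+13*n,F]).round(1).tolist())
E
```

```text
top [335 266  22  22 389] [345.16966581 276.32647815]
scene [248 233  20  23 285] [258.30877193 242.34736842]
[258.30877193 242.        ]
[489.83304168 -37.3711865   90.55989447] [490.8804976  -36.42351699  90.48452445]
demag frame [-91.70511304 -28.15786707  90.52220946]
on slope mid [491.2332228  -8.7419055  95.3      ]
foot [-74.20511304 -28.15786707  60.21132033] slope z there 65.45706000221655
top [[344.9, 276.1], [344.8, 272.6], [345.1, 279.6], [344.5, 267.1]]
scene [[258.0, 242.0], [260.6, 247.6], [255.3, 236.3], [265.1, 257.1]]
```

```bash
cat >> h.py <<'E'
KN=np.array([490.2,-36.8,95.4]); RK=frame(-n,D[:,1])
E
python3 - <<'E'
from h import *
from rig import *
s=sense(); T=KN+81*n; print(T,n); print(plan(s,T,RK))
R=Ro.from_euler('xyz',s["tcp_rot"]).as_matrix(); print(R.round(3),RK.round(3))
E
```

```text
[449.77128697 -34.39809187 165.54805771] [-0.49911991  0.02965319  0.8660254 ]
(array([-0.4362, -0.5096,  0.0657]), array([-0.073 , -0.5205, -0.2678]), array([-0.2114, -0.6089,  0.1972]))
[[-0.945  0.328 -0.   ]
 [ 0.328  0.945 -0.001]
 [ 0.    -0.001 -1.   ]] [[-0.865  0.059  0.499]
 [ 0.051  0.998 -0.03 ]
 [-0.5    0.    -0.866]]
```

Emit:
play_rows --moves '[[[-0.022, -0.0255, 0], [0, 0, 0], 100], [[-0.022, -0.0255, 0], [0, 0, 0], 100], [[-0.022, -0.0255, 0], [0, 0, 0], 100], [[-0.022, -0.0255, 0], [0, 0, 0], 100], [[-0.022, -0.0255, 0], [0, 0, 0], 100], [[-0.022, -0.0255, 0], [0, 0, 0], 100], [[-0.022, -0.0255, 0], [0, 0, 0], 100], [[-0.022, -0.0255, 0], [0, 0, 0], 100], [[-0.022, -0.0255, 0], [0, 0, 0], 100], [[-0.022, -0.0255, 0], [0, 0, 0], 100], [[-0.022, -0.0255, 0], [0, 0, 0], 100], [[-0.022, -0.0255, 0], [0, 0, 0], 100], [[-0.022, -0.0255, 0], [0, 0, 0], 100], [[-0.022, -0.0255, 0], [0, 0, 0], 100], [[-0.022, -0.0255, 0], [0, 0, 0], 100], [[-0.022, -0.0255, 0], [0, 0, 0], 100], [[-0.022, -0.0255, 0], [0, 0, 0], 100], [[-0.022, -0.0255, 0], [0, 0, 0], 100], [[-0.022, -0.0255, 0], [0, 0, 0], 100], [[-0.022, -0.0255, 0], [0, 0, 0], 100]]'

```text
clock: 2.1
eef_pos: [453.5, -36.9, 231.1]
tcp_rot: [-3.142, -0.0, 2.808]
contact_force: [0.7, 0.1, 0.6]
opening: 0.999
```

Emit:
play_rows --moves '[[[0, 0, 0], [-0.0146, -0.1041, -0.0536], 100], [[0, 0, 0], [-0.0146, -0.1041, -0.0536], 100], [[0, 0, 0], [-0.0146, -0.1041, -0.0536], 100], [[0, 0, 0], [-0.0146, -0.1041, -0.0536], 100], [[0, 0, 0], [-0.0146, -0.1041, -0.0536], 100], [[0, 0, 0], [0, 0, 0], 100]]'

```text
clock: 2.7
eef_pos: [450.0, -35.4, 229.3]
tcp_rot: [3.14, 0.522, 3.082]
contact_force: [0.1, 0.2, 0.3]
opening: 0.998
```

Run:
```python
from h import *
from rig import *
s=sense(); print(s["clock"],s["eef_pos"],s["qpos"].round(2)); print(plan(s,KN+81*n,RK))
```

```text
2.7 [450.04854569 -35.3809394  229.31612154] [-0.1  -0.17  2.34  0.05  0.45 -1.64]
(array([0.0321, 0.0009, 0.0551]), array([ 0.0011, -0.0017, -0.0001]), array([0.0322, 0.001 , 0.0551]))
```

Emit:
play_rows --moves '[[[0.008, 0, 0.0138], [0, 0, 0], 100], [[0.008, 0, 0.0138], [0, 0, 0], 100], [[0.008, 0.0005, 0.0138], [0, 0, 0], 100], [[0.008, 0.0005, 0.0138], [0, 0, 0], 100], [[0, 0, 0], [0, 0, 0], 100]]'

```text
clock: 3.2
eef_pos: [452.8, -34.2, 165.6]
tcp_rot: [3.139, 0.518, 3.08]
contact_force: [0.5, 0.1, 0.5]
opening: 1.001
```

Run:
```python
from h import *
from rig import *
s=sense(); print(s["clock"],s["eef_pos"]); print(plan(s,KN+81*n,RK))
f=grab_frame("wrist"); pickle.dump(f,open("pics/w1.pkl","wb")); im=f["pixels"][:,:,::-1].copy()
for p in proj(f,[KN+13*n,KN,KN+22*D[:,1],KN-22*D[:,1]]): cv2.circle(im,tuple(int(x) for x in p),3,(255,0,0),-1); print(p)
cv2.imwrite("pics/w1.png",im)
```

```text
3.2 [452.80405694 -34.19130807 165.58818183]
(array([ 0.0026, -0.0004, -0.0015]), array([ 0.0014, -0.0057, -0.0018]), array([ 0.0026, -0.0004, -0.0015]))
[319.13076575 252.90796234]
[319.15461151 246.98645937]
[352.53801446 246.90027363]
[285.77719613 247.06889659]
```

View pics/w1.png

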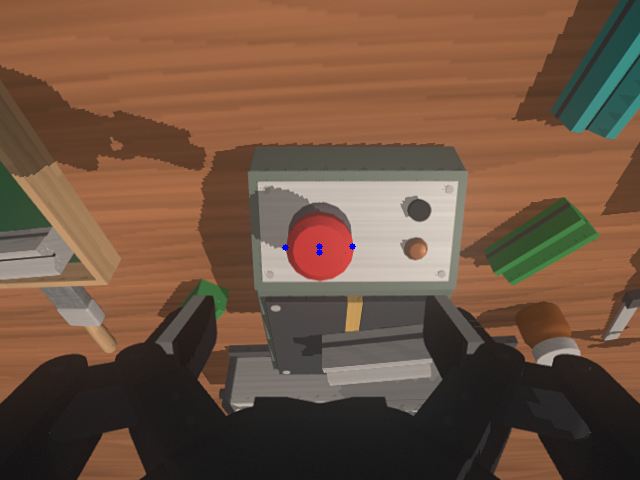

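The predicted knob centre, (319,247), sits on the red head, which spans 287–353 by 212–280. I'll descend, close and pull.

Emit:
play_rows --moves '[[[0.0026, -0.0004, 0.0125], [0, 0, 0], 100], [[0, 0, 0.0125], [0, 0, 0], 100], [[0, 0, 0.0125], [0, 0, 0], 100], [[0, 0, 0.0125], [0, 0, 0], 100], [[0, 0, 0.0125], [0, 0, 0], 100], [[0, 0, 0.0125], [0, 0, 0], 100], [[0, 0, 0.0125], [0, 0, 0], 100], [[0, 0, 0.0125], [0, 0, 0], 100], [[0, 0, 0], [0, 0, 0], 100], [[0, 0, 0], [0, 0, 0], 40], [[0, 0, 0], [0, 0, 0], 40], [[0, 0, 0], [0, 0, 0], 40], [[0, 0, 0], [0, 0, 0], 40], [[0, 0, 0], [0, 0, 0], 40], [[0, 0, 0], [0, 0, 0], 40], [[0, 0, 0], [0, 0, 0], 40], [[0, 0, 0], [0, 0, 0], 40]]' --squeeze 60

```text
clock: 4.95
eef_pos: [499.6, -36.5, 91.7]
tcp_rot: [-3.137, 0.521, 3.08]
contact_force: [-11.8, -14.0, 16.1]
opening: 0.493
```

Run:
```python
from h import *
from rig import *
s=sense(); print(s["clock"],s["eef_pos"],s["opening"],s["contact_force"]); print(plan(s,KN-19*n,RK))
```

```text
4.95 [499.58418375 -36.50511612  91.71241563] 0.4928450483248278 [-11.82571951 -13.95429865  16.07457008]
(array([ 0.0062, -0.0008,  0.0112]), array([-0.0058, -0.0025, -0.0018]), array([ 0.0063, -0.0009,  0.0111]))
```

Run:
```python
from h import *
from rig import *
s=sense(); print(s["qpos"].round(3),s["joint_efforts"].round(1),s["wrist_torque"],s["contact_force"],s["eef_pos"])
f=grab_frame("wrist"); w=f["pixels"][:,:,::-1]; g=grab_frame("scene"); pickle.dump(g,open("pics/s2.pkl","wb"))
c=cv2.resize(g["pixels"][180:340,200:400,::-1],None,fx=3,fy=3,interpolation=cv2.INTER_CUBIC)
w=cv2.resize(w[:,:],(480,360)); 
cv2.imwrite("pics/w2.png",cv2.resize(cv2.hconcat([cv2.resize(c,(450,360)),w]),(800,310)))
```

```text
[-0.078  0.237  2.38   0.895  0.005 -2.48 ] [  7.1 -30.6 -20.8   0.1   1.6   0.1] [-2.00745722  0.69031581 -1.10879314] [-11.82571951 -13.95429865  16.07457008] [499.58418375 -36.50511612  91.71241563]
```

View pics/w2.png

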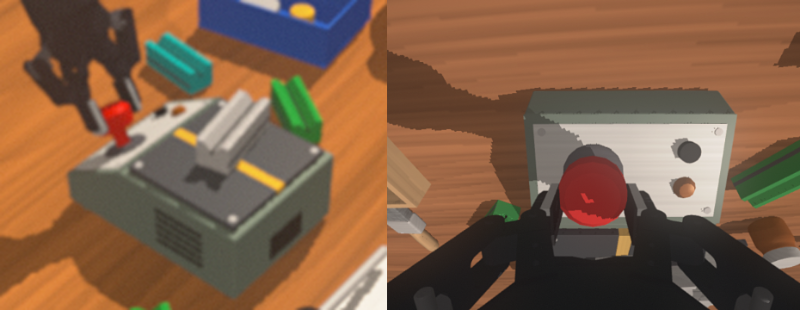

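The grip is offset because joint 5 reached its range end (0.005), so the arm can't hold the 30° tilt this low. The pads are parallel to the knob's axis plane, so I can grip with the tool vertical and pull along the axis instead. I'll release and back off first.

Emit:
play_rows --moves '[[[0, 0, 0], [0, 0, 0], 100], [[0, 0, 0], [0, 0, 0], 100], [[0, 0, 0], [0, 0, 0], 100], [[0, 0, 0], [0, 0, 0], 100], [[0, 0, -0.0125], [0, 0, 0], 100], [[0, 0, -0.0125], [0, 0, 0], 100], [[0, 0, -0.0125], [0, 0, 0], 100], [[0, 0, -0.0125], [0, 0, 0], 100], [[0, 0, -0.0125], [0, 0, 0], 100], [[0, 0, -0.0125], [0, 0, 0], 100], [[0, 0, -0.0125], [0, 0, 0], 100], [[0, 0, -0.0125], [0, 0, 0], 100], [[0, 0, 0], [0, 0, 0], 100]]'

```text
clock: 6.35
eef_pos: [455.5, -31.4, 168.3]
tcp_rot: [3.137, 0.523, 3.082]
contact_force: [-0.2, 0.4, 1.0]
opening: 1.001
```

```bash
cat >> h.py <<'E'
RV=frame([0,0,-1],D[:,1])
E
python3 - <<'E'
from h import *
from rig import *
s=sense(); print(s["clock"],s["eef_pos"],s["qpos"].round(3),s["contact_force"]); print(plan(s,KN+[0,0,60],RV))
E
```

```text
6.35 [455.47015906 -31.42874619 168.27416856] [-0.086 -0.027  2.402  0.075  0.245 -1.667] [-0.22806495  0.41735106  1.0339523 ]
(array([-0.0239, -0.0034,  0.0286]), array([0.0048, 0.5226, 0.0013]), array([-0.035 , -0.0033,  0.0129]))
```

Emit:
play_rows --moves '[[[0, 0, 0], [0.001, 0.1306, 0], 100], [[0, 0, 0], [0.001, 0.1306, 0], 100], [[0, 0, 0], [0.001, 0.1306, 0], 100], [[0, 0, 0], [0.001, 0.1306, 0], 100], [[-0.0175, -0.0015, 0], [0, 0, 0], 100], [[-0.0175, -0.0015, 0], [0, 0, 0], 100], [[0, 0, 0], [0, 0, 0], 100]]'

```text
clock: 7.05
eef_pos: [492.3, -36.7, 166.2]
tcp_rot: [3.141, -0.001, 3.084]
contact_force: [0.0, -0.1, -0.7]
opening: 1.002
```

Run:
```python
from h import *
from rig import *
s=sense(); print(s["clock"],s["eef_pos"],s["qpos"].round(3),s["contact_force"]); print(plan(s,KN-[0,0,19],RV))
```

```text
7.05 [492.29061036 -36.66455182 166.20685752] [-7.800e-02  2.290e-01  1.971e+00  1.000e-03  9.420e-01 -1.591e+00] [ 0.04260688 -0.06809581 -0.73244118]
(array([ 0.002 , -0.0003,  0.0898]), array([ 0.0007, -0.0011,  0.0013]), array([ 0.0021, -0.0003,  0.0898]))
```

Emit:
play_rows --moves '[[[0.002, 0, 0.0115], [0, 0, 0], 100], [[0, 0, 0.0117], [0, 0, 0], 100], [[0, 0, 0.0117], [0, 0, 0], 100], [[0, 0, 0.0117], [0, 0, 0], 100], [[0, 0, 0.0117], [0, 0, 0], 100], [[0, 0, 0.0117], [0, 0, 0], 100], [[0, 0, 0.0117], [0, 0, 0], 100], [[0, 0, 0.0117], [0, 0, 0], 100], [[0, 0, 0], [0, 0, 0], 100], [[0, 0, 0], [0, 0, 0], 40], [[0, 0, 0], [0, 0, 0], 40], [[0, 0, 0], [0, 0, 0], 40], [[0, 0, 0], [0, 0, 0], 40], [[0, 0, 0], [0, 0, 0], 40], [[0, 0, 0], [0, 0, 0], 40]]' --squeeze 60

```text
clock: 8.55
eef_pos: [488.5, -36.2, 74.6]
tcp_rot: [3.141, -0.001, 3.083]
contact_force: [-1.8, 1.3, 6.3]
opening: 0.496
```

Run:
```python
from h import *
from rig import *
s=sense(); print(s["clock"],s["eef_pos"],s["opening"],s["contact_force"]); print(plan(s,KN-[0,0,19],RV), RV.T@n)
```

```text
8.55 [488.46777234 -36.2223974   74.61407009] 0.495631238512985 [-1.84978587  1.28258118  6.27794566]
(array([-0.0018, -0.0005, -0.0018]), array([ 0.0009, -0.0005,  0.001 ]), array([-0.0018, -0.0005, -0.0018])) [ 0.5        0.        -0.8660254]
```

Emit:
play_rows --moves '[[[0.0012, 0, -0.0021], [0, 0, 0], 40], [[0.0012, 0, -0.0021], [0, 0, 0], 40], [[0.0012, 0, -0.0021], [0, 0, 0], 40], [[0.0012, 0, -0.0021], [0, 0, 0], 40], [[0.0012, 0, -0.0021], [0, 0, 0], 40], [[0.0012, 0, -0.0021], [0, 0, 0], 40], [[0, 0, 0], [0, 0, 0], 40], [[0, 0, 0], [0, 0, 0], 40], [[0, 0, 0], [0, 0, 0], 40]]'

```text
clock: 9.45
eef_pos: [482.4, -35.9, 85.5]
tcp_rot: [3.141, 0.001, 3.083]
contact_force: [13.8, 2.3, -23.9]
opening: 0.493
```

Run:
```python
from h import *
from rig import *
s=sense(); print(s["clock"],s["eef_pos"],s["opening"],s["contact_force"], (s["eef_pos"]-[488.5,-36.2,74.6])@n)
```

```text
9.45 [482.35790416 -35.91079143  85.50887043] 0.49294132459704254 [ 13.7756018    2.26101661 -23.90221894] 12.52157722330704
```

Emit:
play_rows --moves '[[[-0.0006, 0, 0.001], [0, 0, 0], 40], [[0, 0, 0], [0, 0, 0], 100], [[0, 0, 0], [0, 0, 0], 100], [[0, 0, 0], [0, 0, 0], 100], [[0, 0, 0], [0, 0, 0], 100], [[0, 0, -0.015], [0, 0, 0], 100], [[0, 0, -0.025], [0, 0, 0], 100], [[0, 0, -0.025], [0, 0, 0], 100], [[0, 0, -0.025], [0, 0, 0], 100], [[0, 0, -0.025], [0, 0, 0], 100], [[0, 0, -0.01], [0, 0, 0], 100], [[0, 0, 0], [0, 0, 0], 100]]'

```text
clock: 10.65
eef_pos: [482.4, -36.2, 211.4]
tcp_rot: [3.141, 0.001, 3.083]
contact_force: [0.3, 0.2, -0.1]
opening: 1.004
```

```bash
cat >> h.py <<'E'
b=np.radians(7.5); BC=np.array([615.3,4.2,111]); RB=frame([0,0,-1],[np.cos(b),np.sin(b),0])
E
python3 - <<'E'
from h import *
from rig import *
s=sense(); print(s["clock"],s["eef_pos"],s["qpos"].round(2),s["contact_force"]); print(plan(s,[615.3,4.2,200],RB))
f=grab_frame("wrist"); pickle.dump(f,open("pics/w3.pkl","wb")); cv2.imwrite("pics/w3.png",f["pixels"][:,:,::-1])
E
```

```text
10.65 [482.36312447 -36.18311463 211.41501044] [-0.08  0.15  1.95  0.    1.04 -1.59] [ 0.25265632  0.18780349 -0.13603749]
(array([-0.1304,  0.048 ,  0.0116]), array([1.0000e-03, 4.0000e-04, 1.3817e+00]), array([0.0227, 0.1371, 0.0114]))
```

View pics/w3.png

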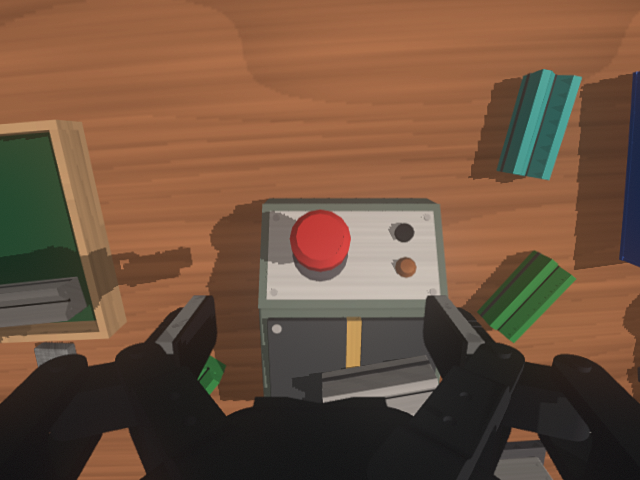

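Emit:
play_rows --moves '[[[0, 0, 0], [0, 0, 0.1382], 100], [[0, 0, 0], [0, 0, 0.1382], 100], [[0, 0, 0], [0, 0, 0.1382], 100], [[0, 0, 0], [0, 0, 0.1382], 100], [[0, 0, 0], [0, 0, 0.1382], 100], [[0, 0, 0], [0, 0, 0.1382], 100], [[0, 0, 0], [0, 0, 0.1382], 100], [[0, 0, 0], [0, 0, 0.1382], 100], [[0, 0, 0], [0, 0, 0.1382], 100], [[0, 0, 0], [0, 0, 0.1382], 100], [[0.0038, 0.0228, 0], [0, 0, 0], 100], [[0.0038, 0.0228, 0], [0, 0, 0], 100], [[0.0038, 0.0228, 0], [0, 0, 0], 100], [[0.0038, 0.0228, 0], [0, 0, 0], 100], [[0.0038, 0.0228, 0], [0, 0, 0], 100], [[0.0038, 0.0228, 0], [0, 0, 0], 100], [[0, 0, 0], [0, 0, 0], 100]]'

```text
clock: 12.4
eef_pos: [615.7, 5.1, 207.9]
tcp_rot: [-3.139, -0.001, 1.702]
contact_force: [0.3, -0.5, 0.1]
opening: 1.001
```

Run:
```python
from h import *
from rig import *
f=pickle.load(open("pics/w3.pkl","rb")); print("knob home/out pred",proj(f,[KN,KN+12*n]))
s=sense(); print(s["clock"],s["eef_pos"],s["qpos"].round(2)); print(plan(s,[615.3,4.2,97],RB))
f=grab_frame("wrist"); pickle.dump(f,open("pics/w4.pkl","wb")); im=f["pixels"][:,:,::-1].copy()
Bx=np.array([np.cos(b),np.sin(b),0]);By=np.array([-np.sin(b),np.cos(b),0])
C=[BC+[0,0,16]+i*18*Bx+j*45*By for i,j in((1,1),(1,-1),(-1,-1),(-1,1))]
cv2.polylines(im,[proj(f,C).round().astype(np.int32)],True,(255,0,0),1)
cv2.imwrite("pics/w4.png",im)
```

```text
knob home/out pred [[319.522145   245.06343685]
 [319.51378758 241.25176631]]
12.4 [615.70405125   5.07380152 207.89425007] [ 0.01  0.36  1.67  0.    1.11 -0.13]
(array([-0.001 , -0.0002,  0.1109]), array([-0.0028, -0.0013,  0.0004]), array([-0.0008, -0.0005,  0.1109]))
```

View pics/w4.png

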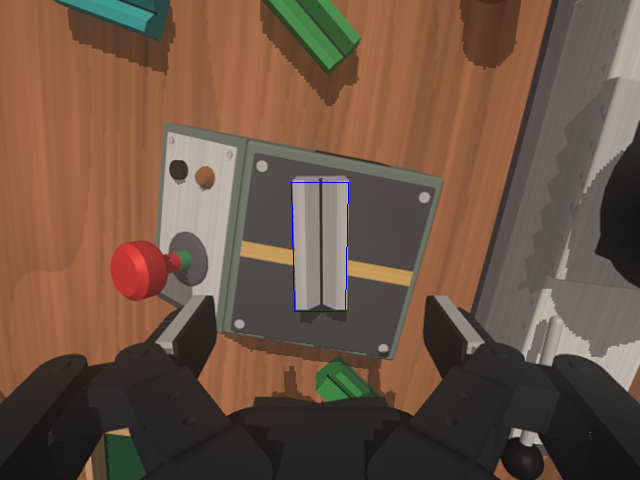

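The knob is out, with its green band showing at about (185,260), and the block outline matches. I'll descend and grip.

Emit:
play_rows --moves '[[[-0.001, -0.0004, 0.012], [0, 0, 0], 100], [[0, 0, 0.012], [0, 0, 0], 100], [[0, 0, 0.012], [0, 0, 0], 100], [[0, 0, 0.012], [0, 0, 0], 100], [[0, 0, 0.012], [0, 0, 0], 100], [[0, 0, 0.012], [0, 0, 0], 100], [[0, 0, 0.012], [0, 0, 0], 100], [[0, 0, 0.012], [0, 0, 0], 100], [[0, 0, 0.0075], [0, 0, 0], 100], [[0, 0, 0.0065], [0, 0, 0], 100], [[0, 0, 0], [0, 0, 0], 100], [[0, 0, 0], [0, 0, 0], 30], [[0, 0, 0], [0, 0, 0], 30], [[0, 0, 0], [0, 0, 0], 30], [[0, 0, 0], [0, 0, 0], 30], [[0, 0, 0], [0, 0, 0], 30], [[0, 0, 0], [0, 0, 0], 30], [[0, 0, 0], [0, 0, 0], 30]]' --squeeze 80

```text
clock: 14.25
eef_pos: [615.1, 3.4, 101.3]
tcp_rot: [3.141, -0.001, 1.701]
contact_force: [-0.3, -0.4, 5.8]
opening: 0.405
```

Emit:
play_rows --moves '[[[0, 0, -0.003], [0, 0, 0], 30], [[0, 0, -0.003], [0, 0, 0], 30], [[0, 0, -0.003], [0, 0, 0], 30], [[0, 0, -0.004], [0, 0, 0], 30], [[0, 0, -0.005], [0, 0, 0], 30], [[0, 0, -0.006], [0, 0, 0], 30], [[0, 0, -0.006], [0, 0, 0], 30], [[0, 0, 0], [0, 0, 0], 30]]'

```text
clock: 15.05
eef_pos: [614.7, 3.4, 131.4]
tcp_rot: [3.141, -0.001, 1.701]
contact_force: [0.6, 0.3, -7.9]
opening: 0.406
```

Emit:
play_rows --moves '[[[0, 0, -0.008], [0, 0, 0], 30], [[0, 0, -0.008], [0, 0, 0], 30], [[0, 0, -0.008], [0, 0, 0], 30], [[0, 0, -0.008], [0, 0, 0], 30], [[0, 0, -0.008], [0, 0, 0], 30], [[0, 0, -0.008], [0, 0, 0], 30], [[0, 0, -0.008], [0, 0, 0], 30], [[0, 0, -0.008], [0, 0, 0], 30], [[0, 0, -0.008], [0, 0, 0], 30], [[0, 0, -0.008], [0, 0, 0], 30], [[0, 0, -0.005], [0, 0, 0], 30], [[0, 0, 0], [0, 0, 0], 30]]'

```text
clock: 16.25
eef_pos: [614.6, 3.3, 216.1]
tcp_rot: [-3.142, -0.001, 1.701]
contact_force: [0.5, 0.8, -8.0]
opening: 0.404
```

```bash
cat >> h.py <<'E'
RT=frame([0,0,-1],[1,0,0]); TT=np.array([457.,-336.,0])
E
python3 - <<'E'
from h import *
from rig import *
s=sense(); print(s["clock"],s["eef_pos"],s["opening"],s["contact_force"]); print(plan(s,TT+[0,0,s["eef_pos"][2]],RT))
E
```

```text
16.25 [614.58035393   3.27645538 216.09453141] 0.40359821673022767 [ 0.51296379  0.84972314 -8.02764302]
(array([-3.159e-01, -2.004e-01, -2.000e-04]), array([-1.000e-04, -7.000e-04,  1.306e-01]), array([-0.3393, -0.1576,  0.    ]))
```

Emit:
play_rows --moves '[[[0, 0, 0], [0, 0, 0.065], 30], [[0, 0, 0], [0, 0, 0.0655], 30], [[-0.01, -0.005, 0], [0, 0, 0], 30], [[-0.02, -0.0093, 0], [0, 0, 0], 30], [[-0.0215, -0.01, 0], [0, 0, 0], 30], [[-0.0215, -0.01, 0], [0, 0, 0], 30], [[-0.0215, -0.01, 0], [0, 0, 0], 30], [[-0.0215, -0.01, 0], [0, 0, 0], 30], [[-0.0215, -0.01, 0], [0, 0, 0], 30], [[-0.0215, -0.01, 0], [0, 0, 0], 30], [[-0.0215, -0.01, 0], [0, 0, 0], 30], [[-0.0215, -0.01, 0], [0, 0, 0], 30], [[-0.0215, -0.01, 0], [0, 0, 0], 30], [[-0.0215, -0.01, 0], [0, 0, 0], 30], [[-0.0215, -0.01, 0], [0, 0, 0], 30], [[-0.0215, -0.01, 0], [0, 0, 0], 30], [[-0.0215, -0.01, 0], [0, 0, 0], 30], [[-0.02, -0.009, 0], [0, 0, 0], 30], [[-0.0095, -0.0043, 0], [0, 0, 0], 30], [[0, 0, 0], [0, 0, 0], 30]]'

```text
clock: 18.25
eef_pos: [455.5, -336.9, 215.0]
tcp_rot: [-3.14, -0.001, 1.57]
contact_force: [0.7, 0.1, -9.1]
opening: 0.404
```

Run:
```python
from h import *
from rig import *
s=sense(); print(s["clock"],s["eef_pos"],s["opening"],s["contact_force"]); print(plan(s,TT+[0,0,s["eef_pos"][2]],RT))
f=grab_frame("wrist"); pickle.dump(f,open("pics/w5.pkl","wb")); im=f["pixels"][:,:,::-1].copy()
T=np.array([487.6,-336.1,36.])
cv2.polylines(im,[proj(f,[T+[i*108,j*73,0] for i,j in((1,1),(1,-1),(-1,-1),(-1,1))]).round().astype(np.int32)],True,(255,0,0),1)
cv2.imwrite("pics/w5.png",im)
```

```text
18.25 [ 455.52277827 -336.88265592  214.97354721] 0.40380799150213603 [ 0.65969525  0.10713116 -9.13054032]
(array([ 0.0009,  0.0015, -0.    ]), array([-0.002 , -0.0006, -0.0007]), array([0.0009, 0.0015, 0.    ]))
```

View pics/w5.png

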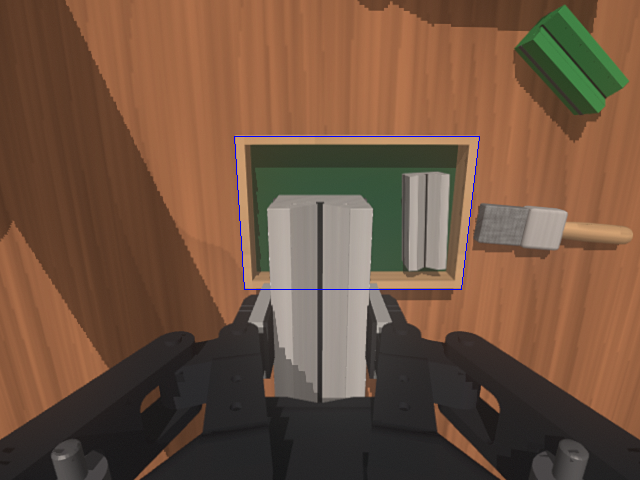

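The tray outline matches and the block hangs level in the grip. Lowering it.

Emit:
play_rows --moves '[[[0, 0.001, 0.01], [0, 0, 0], 30], [[0, 0, 0.016], [0, 0, 0], 30], [[0, 0, 0.016], [0, 0, 0], 30], [[0, 0, 0.016], [0, 0, 0], 30], [[0, 0, 0.016], [0, 0, 0], 30], [[0, 0, 0.016], [0, 0, 0], 30], [[0, 0, 0.016], [0, 0, 0], 30], [[0, 0, 0.016], [0, 0, 0], 30], [[0, 0, 0.016], [0, 0, 0], 30], [[0, 0, 0.016], [0, 0, 0], 30], [[0, 0, 0.016], [0, 0, 0], 30], [[0, 0, 0.01], [0, 0, 0], 30], [[0, 0, 0.005], [0, 0, 0], 30], [[0, 0, 0.004], [0, 0, 0], 30], [[0, 0, 0.003], [0, 0, 0], 30], [[0, 0, 0], [0, 0, 0], 30]]'

```text
clock: 19.9
eef_pos: [457.4, -335.6, 23.3]
tcp_rot: [-3.14, -0.001, 1.571]
contact_force: [-0.2, 0.0, -8.1]
opening: 0.409
```

Emit:
play_rows --moves '[[[0, 0, 0.003], [0, 0, 0], 30], [[0, 0, 0.002], [0, 0, 0], 30], [[0, 0, 0.001], [0, 0, 0], 30], [[0, 0, 0], [0, 0, 0], 30]]'

```text
clock: 20.3
eef_pos: [457.1, -335.6, 17.1]
tcp_rot: [-3.14, -0.001, 1.571]
contact_force: [0.4, -0.2, -8.2]
opening: 0.4
```

Emit:
play_rows --moves '[[[0, 0, 0.001], [0, 0, 0], 30], [[0, 0, 0.001], [0, 0, 0], 30], [[0, 0, 0], [0, 0, 0], 30]]'

```text
clock: 20.6
eef_pos: [457.3, -335.7, 16.2]
tcp_rot: [-3.14, -0.001, 1.571]
contact_force: [-4.3, 3.4, 5.4]
opening: 0.406
```

Emit:
play_rows --moves '[[[0, 0, 0], [0, 0, 0], 70], [[0, 0, 0], [0, 0, 0], 70], [[0, 0, 0], [0, 0, 0], 70], [[0, 0, 0], [0, 0, 0], 70], [[0, 0, 0], [0, 0, 0], 70], [[0, 0, -0.005], [0, 0, 0], 70], [[0, 0, -0.015], [0, 0, 0], 70], [[0, 0, -0.025], [0, 0, 0], 70], [[0, 0, -0.025], [0, 0, 0], 70], [[0, 0, -0.025], [0, 0, 0], 70], [[0, 0, -0.025], [0, 0, 0], 70], [[0, 0, -0.025], [0, 0, 0], 70], [[0, 0, -0.025], [0, 0, 0], 70], [[0, 0, -0.025], [0, 0, 0], 70], [[0, 0, 0], [0, 0, 0], 70]]'

```text
clock: 22.1
eef_pos: [459.2, -336.9, 215.0]
tcp_rot: [3.138, 0.003, 1.571]
contact_force: [-0.5, 0.5, -0.4]
opening: 0.697
```

Run:
```python
from h import *
from rig import *
s=sense(); print(s["clock"],s["eef_pos"],s["opening"],s["contact_force"])
P=KN+12*n+13*n; print(P); print(plan(s,[P[0],P[1],s["eef_pos"][2]],RV))
f=grab_frame("wrist"); g=grab_frame("top")
c=cv2.resize(g["pixels"][160:340,290:540,::-1],(500,360),interpolation=cv2.INTER_CUBIC)
cv2.imwrite("pics/w6.png",cv2.resize(cv2.hconcat([c,cv2.resize(f["pixels"][:,:,::-1],(480,360))]),(800,294)))
```

```text
22.1 [ 459.19069167 -336.94574881  214.99081339] 0.6972673721227121 [-0.5474674   0.48309164 -0.36241108]
[477.72200215 -36.05867033 117.05063509]
(array([ 0.3009,  0.0186, -0.001 ]), array([ 6.0000e-04,  5.8000e-03, -1.5113e+00]), array([-0.0007,  0.3015,  0.    ]))
```

View pics/w6.png

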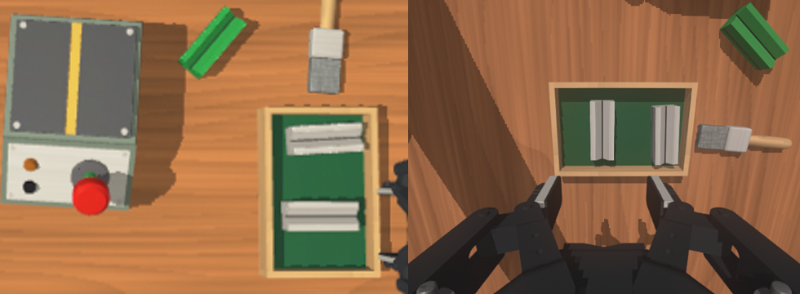

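The block lies flat, vee up and let go beside its mate, which hasn't moved. The knob is still out. Next I'll go back to the knob, grip it and push it home.

Emit:
play_rows --moves '[[[0, 0, 0], [0, 0.0005, -0.1374], 100], [[0, 0, 0], [0, 0.0005, -0.1374], 100], [[0, 0, 0], [0, 0.0005, -0.1374], 100], [[0, 0, 0], [0, 0.0005, -0.1374], 100], [[0, 0, 0], [0, 0.0005, -0.1374], 100], [[0, 0, 0], [0, 0.0005, -0.1374], 100], [[0, 0, 0], [0, 0.0005, -0.1374], 100], [[0, 0, 0], [0, 0.0005, -0.1374], 100], [[0, 0, 0], [0, 0.0005, -0.1374], 100], [[0, 0, 0], [0, 0.0005, -0.1374], 100], [[0, 0, 0], [0, 0.0005, -0.1374], 100], [[0, 0, 0], [0, 0, 0], 100]]'

```text
clock: 23.4
eef_pos: [456.8, -335.2, 209.2]
tcp_rot: [3.136, -0.007, 3.084]
contact_force: [-0.7, -0.1, -0.3]
opening: 0.996
```

Emit:
play_rows --moves '[[[0, 0.0335, 0], [0, 0, 0], 100], [[-0.0007, 0.0335, 0], [0, 0, 0], 100], [[-0.0007, 0.0335, 0], [0, 0, 0], 100], [[-0.0007, 0.0335, 0], [0, 0, 0], 100], [[-0.0007, 0.0335, 0], [0, 0, 0], 100], [[-0.0007, 0.0335, 0], [0, 0, 0], 100], [[-0.0007, 0.0335, 0], [0, 0, 0], 100], [[-0.0007, 0.0335, 0], [0, 0, 0], 100], [[-0.0005, 0.0335, 0], [0, 0, 0], 100], [[0, 0, 0], [0, 0, 0], 100]]'

```text
clock: 24.4
eef_pos: [480.4, -32.1, 210.9]
tcp_rot: [3.137, -0.006, 3.081]
contact_force: [0.3, 0.3, -0.6]
opening: 1.007
```

Run:
```python
from h import *
from rig import *
s=sense(); print(s["clock"],s["eef_pos"],s["opening"],s["contact_force"]); print(plan(s,[482.4,-36,85],RV))
```

```text
24.4 [480.35856872 -32.06797802 210.91686073] 1.0069811275783689 [ 0.28921585  0.29235729 -0.64678054]
(array([-0.0031, -0.0044,  0.1259]), array([ 0.005 , -0.0063, -0.0016]), array([-0.0023, -0.0038,  0.1259]))
```

Emit:
play_rows --moves '[[[-0.0023, -0.0038, 0], [0.005, -0.006, 0], 100], [[0, 0, 0.02], [0, 0, 0], 100], [[0, 0, 0.02], [0, 0, 0], 100], [[0, 0, 0.02], [0, 0, 0], 100], [[0, 0, 0.015], [0, 0, 0], 100], [[0, 0, 0.015], [0, 0, 0], 100], [[0, 0, 0.0125], [0, 0, 0], 100], [[0, 0, 0.0125], [0, 0, 0], 100], [[0, 0, 0.01], [0, 0, 0], 100], [[0, 0, 0], [0, 0, 0], 100], [[0, 0, 0], [0, 0, 0], 40], [[0, 0, 0], [0, 0, 0], 40], [[0, 0, 0], [0, 0, 0], 40], [[0, 0, 0], [0, 0, 0], 40], [[0, 0, 0], [0, 0, 0], 40], [[0, 0, 0], [0, 0, 0], 40]]' --squeeze 60

```text
clock: 26.0
eef_pos: [484.0, -36.6, 87.4]
tcp_rot: [3.139, 0.003, 3.08]
contact_force: [0.7, 19.2, 6.6]
opening: 0.494
```

Emit:
play_rows --moves '[[[-0.0012, 0, 0.0021], [0, 0, 0], 40], [[-0.0012, 0, 0.0021], [0, 0, 0], 40], [[-0.0012, 0, 0.0021], [0, 0, 0], 40], [[-0.0012, 0, 0.0021], [0, 0, 0], 40], [[-0.0012, 0, 0.0021], [0, 0, 0], 40], [[-0.001, 0, 0.0018], [0, 0, 0], 40], [[0, 0, 0], [0, 0, 0], 40], [[0, 0, 0], [0, 0, 0], 40]]'

```text
clock: 26.8
eef_pos: [489.6, -36.6, 77.3]
tcp_rot: [3.138, 0.0, 3.081]
contact_force: [-14.8, 22.8, 47.3]
opening: 0.494
```

Emit:
play_rows --moves '[[[0.0005, 0.001, -0.0008], [0, 0, 0], 40], [[0, 0, 0], [0, 0, 0], 40], [[0, 0, 0], [0, 0, 0], 100], [[0, 0, 0], [0, 0, 0], 100], [[0, 0, 0], [0, 0, 0], 100], [[0, 0, 0], [0, 0, 0], 100], [[0, 0, 0], [0, 0, 0], 100], [[0, 0, -0.015], [0, 0, 0], 100], [[0, 0, -0.025], [0, 0, 0], 100], [[0, 0, -0.025], [0, 0, 0], 100], [[0, 0, -0.025], [0, 0, 0], 100], [[0, 0, -0.025], [0, 0, 0], 100], [[0, 0, -0.015], [0, 0, 0], 100], [[0.03, 0, 0], [0, 0, 0], 100], [[0.03, 0, 0], [0, 0, 0], 100], [[0, 0, 0], [0, 0, 0], 100]]'

```text
clock: 28.4
eef_pos: [425.8, -34.7, 204.2]
tcp_rot: [-3.141, -0.002, 3.082]
contact_force: [0.1, 0.2, -0.2]
opening: 1.003
```

Run:
```python
from h import *
from rig import *
s=sense(); print(s["clock"],s["eef_pos"],s["opening"],s["contact_force"])
for k in("scene","wrist"):
    f=grab_frame(k); p=f["pixels"].astype(int)
    m=((p[...,0]>120)&(p[...,1]<60)&(p[...,2]<60)).astype(np.uint8)
    N,_,st,ce=cv2.connectedComponentsWithStats(m); i=1+np.argmax(st[1:,4]); print(k,st[i],ce[i],proj(f,[KN,KN+12*n]).round(1).tolist())
    globals()[k]=f["pixels"][:,:,::-1]
c=cv2.resize(scene[180:420,70:390],(480,360),interpolation=cv2.INTER_CUBIC)
cv2.imwrite("pics/w7.png",cv2.resize(cv2.hconcat([c,cv2.resize(wrist,(480,360))]),(800,300)))
```

```text
28.4 [425.78974985 -34.6502471  204.21658493] 1.003290984369526 [ 0.07415614  0.20325668 -0.20723015]
scene [248 233  20  23 284] [258.23943662 242.27464789] [[257.8, 240.1], [255.3, 234.8]]
wrist [295 315  27  26 179] [305.40782123 328.94972067] [[322.2, 313.4], [322.3, 312.7]]
```

View pics/w7.png

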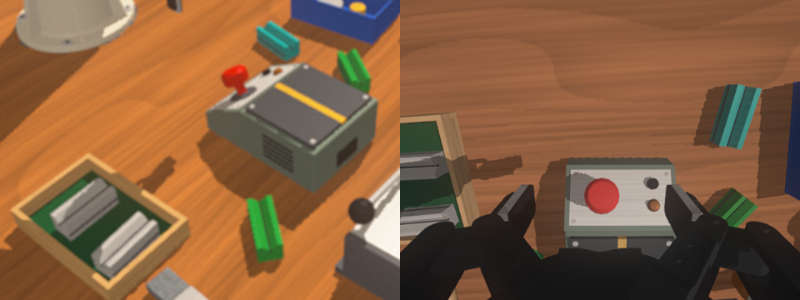

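The scene view now shows the knob's red blob with the same bounding box as at the start ([248 233 20 23]), so it's home. Both blocks lie flat in the tray and the gripper is clear.

```bash
python3 -c "
from rig import *
sign_off(); print(sense()['clock'])"
```

```text
the job is handed in; nothing more can be done
the job is handed in; nothing more can be done
```

I pulled the knob out to its stop, lifted the block slowly and set it vee up in the tray beside its mate. I then let go, pushed the knob home and handed the job in at about 28.5 s. No verdict was reported.

**Last checks:**
- **Knob out:** it travelled 12.5 mm against the stop, and the green band showed in the wrist picture before I took the block.
- **Lift:** I raised it at no more than about 0.08 m/s as commanded. The TCP did start about 4 mm above its commanded height, so the first few millimetres may have been a little faster.
- **Placing:** first contact was at the height expected for the felt, after steps of 1 mm at a time. The pictures show the block flat, vee up and let go, with the mate apparently unmoved.
- **Knob home:** it moved back 11.5 mm against its stop with about 48 N. In the scene picture the red head has the same outline as at the start.
- **Arm:** it ended clear of everything, with almost no contact force.

**What went wrong or disagreed:**
- **First knob grip:** it failed because, with the tool tilted 30° along the knob's axis, joint 5 reached the end of its range. I released and gripped again with the tool vertical, which worked.
- **Knob position:** the picture measurement came out about 5 mm too low for the console's geometry, so I used the height the console gives. The wrist picture agreed with that.
- **Final wrist check:** the automatic check for red there picked up something other than the knob, so I relied on the scene view.

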